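Catch the knob blanks: bowl under the feeder chute, then green, yellow, red

ROBOT

A 7-joint arm with a two-finger parallel gripper is mounted at the origin on the work surface. World frame = base frame: x ahead of the robot, y to its left, z up, the work surface at z = 0. Lengths are in m, angles in rad, forces in N, time in s.
With the tool pointing down it reaches from about 0.4 to 0.75 m from the base axis. Payload 19.5 kg.
Tool frame: the origin (TCP) lies at the very end of the fingers, on their centre line; the grasp point (between the pads) lies bot.grip_point_offset behind it (bot.grip_point_offset is the distance from the TCP to the grasp point, in m); z points along the fingers, y is the line along which they close (so a half turn about z gives the same grasp; the last joint's range is limited). The gripper opens to 85 mm and grips with 20 to 120 N. Pads are 22 mm wide; open, the fingers measure 114 mm over their backs; the gripper's body (76 mm by 85 mm) begins 54 mm behind the grasp point. The pads swing forward as they close: fully open they stand 13 mm farther back than shut.
Start: joints at [-1.383, 0.707, -0.028, 1.485, 0.022, 0.951, -0.075], TCP at [0.131, 0.56, 0.231] pointing down, gripper open.
Joint ranges: [-2.71, 2.71], [-0.32, 2.16], [-1.57, 1.52], [0, 2.45], [-1.46, 4.6], [0, 2.02], [-2.83, 2.83]. Speed limits (rad/s): [1.89, 1.89, 2.57, 2.57, 3.01, 3.01, 3.01].

INTERFACE

Orientations are given as a unit quaternion [x, y, z, w].
In Python, from workcell import bot gives the robot as it stands.
- The arm moves only by the tool servo_tool, never from a script. Its argument "commands" is a list of rows, each an object with "delta_pos": the shift along the world's x, y, z as a fraction of full scale, a list of three; "spin": the turn about the world's z as a fraction of full scale. In form: [{"delta_pos": [tx, ty, tz], "spin": spin}, ...]. A call has exactly 8 rows; each row shifts and turns the commanded pose from where the row before left it; what a row does not reach is not made up. Full scale, the value 1, is 0.2 m for a shift and 2 pi rad for a turn. A row lasts 1/8 s, in which the tool goes at most 62.5 mm and 10.7 degrees, less where a joint would pass 70% of its speed; a pose out of reach is approached as far as the arm can. A call with a number of a shift or a turn outside -1 to 1 is refused whole. A call with a gripper value outside its range is refused whole. "gripper" is the finger opening in mm, from 0 to 85.4, set as the call begins (left out, the last holds). The fingers move at their own pace and stop on an object; "squeeze" is the grip in N (left out, the last holds). Time passes only in rows, so rows that do not move let the fingers close, or fill a call up. It gives the time, the measured TCP pose, the force, the opening and the grip force at its end, in the units of the state.
- bot.sense(): the state, without advancing time (a new reading comes with each control period).
- bot.get_image(name): name is "side" or "top" or "wrist"; returns a dict with "img" (420x560x3 uint8, red, green, blue), "z_map" (420x560 float32, m along the optical axis (not along the pixel's ray), 0 where there is no reading), "fov_y" (degrees; the focal length in pixels is half the picture's height over the tangent of half this angle, whatever the lens; pixels are square), "cx", "cy" (the principal point, pixels), "extrinsics" (4x4, takes a point from camera to world coordinates); the wrist camera has in their place "mount" (4x4, takes a point from camera to tool coordinates, whose origin is the TCP and whose axes are the flange's). Camera axes: x right, y down, z forward; pixel columns grow to the right and rows downward; lengths in m; the calibration is good to about 2 mm. A picture is of the moment at which its call begins: read the wrist's pose just before it.
- bot.job_done(): hands the job in; it is judged then, once.
The state is a dict: "time_s": time; "qpos": joint angles; "joint_velocities": joint speeds; "tau": joint torques, N m; "position": TCP position; "eef_rot": TCP orientation; "wrist_force": force on the tool from outside, world axes, zero at the start; "wrist_torque": the same for the moment, N m; "finger_gap": finger opening in m; "grip_force": force on a finger pad.
Only numpy, scipy, OpenCV 4.12 (cv2) and the standard library are available. Lean on these libraries where they do the work, as an engineer would, in place of code of your own. Each camera call takes 0.05 s, during which the arm holds its last target. There are 200 camera calls.

TASK

Stand the wooden bowl on the table under the feeder's chute, centred on the painted yellow ring, and let go of it. Only then work the key panel, one key at a time: push the green key fully in once and let it come back out, push the yellow key fully in and keep it in until all three wooden blanks have slid into the bowl, let it come out, and last push the red key fully in and let it out. Do not press the blue or white keys, do not handle the blanks, and do not shift the other things on the bench.

Things in the scene. Friction and masses are not known exactly. Their poses are not given: they have to be found in the camera images.
- feeder: Cream feeder. Origin: on the table, centre of the painted yellow ring (150 mm across). +y: uphill along the chute (28 degrees, 52 mm wide). Its lip is at y +45 mm, 80 mm high; blanks slide off it to -y. An orange gate 40 mm uphill of the lip sinks into the chute floor while the yellow key is held in, else shut. Blue gate guides 68 mm wide. Housing from y +215 mm, 260 mm high
- bowl: Dark turned wooden bowl, empty, open at the top, loose, about 0.15 kg. Upright straight wall 8 mm thick, 132 mm outside diameter, 55 mm high, floor 8 mm thick; origin at the centre of its underside, z up
- panel: Fixed grey box with a black top, 130 (x) x 190 (y) x 35 mm high, carrying five round push-button keys in a 2 x 3 grid 56 mm apart (the sixth place, at +x -y, holds a small amber lamp); which key is in which place changes. Origin at the centre of its underside
- key_green_top (a point): Centre of the top face of the green key: round cap 28 mm across, about 57 mm above the table when out, pushed straight down
- key_yellow_top (a point): Centre of the top face of the yellow key: round cap 28 mm across, about 57 mm above the table when out, pushed straight down
- key_red_top (a point): Centre of the top face of the red key: round cap 28 mm across, about 57 mm above the table when out, pushed straight down
- key_blue_top (a point): Centre of the top face of the blue key: round cap 28 mm across, about 57 mm above the table when out, pushed straight down
- key_white_top (a point): Centre of the top face of the white key: round cap 28 mm across, about 57 mm above the table when out, pushed straight down
- key_green (a joint): Travel of the green key: 0 out, 0.006 m fully in; springs back; about 5 N
- key_yellow (a joint): Travel of the yellow key: 0 out, 0.006 m fully in; springs back; about 5 N, up to 8 N as it also moves the gate
- key_red (a joint): Travel of the red key: 0 out, 0.006 m fully in; springs back; about 5 N
- key_blue (a joint): Travel of the blue key: 0 out, 0.006 m fully in; springs back; about 5 N
- key_white (a joint): Travel of the white key: 0 out, 0.006 m fully in; springs back; about 5 N
- blank1: Wooden knob blank, a disc 26 mm across and 16 mm thick, loose, waiting in single file in the chute behind the gate (1 is lowest); origin at its centre
- blank2: Wooden knob blank, a disc 26 mm across and 16 mm thick, loose, waiting in single file in the chute behind the gate (1 is lowest); origin at its centre
- blank3: Wooden knob blank, a disc 26 mm across and 16 mm thick, loose, waiting in single file in the chute behind the gate (1 is lowest); origin at its centre
- jar: Glass jar with steel cap, 56 mm across, 85 mm high, near the bowl on the robot's side; origin under its centre
- glue: White glue bottle, 54 mm across, 170 mm high, near the bowl on its far side; origin under its centre
- offcut: Pale wood offcut 50 x 130 x 40 mm high, beyond the panel; origin under its centre
- mug: Blue mug, 76 mm across, 90 mm high, handle at its +y; origin under its centre
- screwdriver: Red-handled screwdriver lying on the table, about 200 mm long along its x, 26 mm high; origin under its middle
- sandblock: Cork sanding block 66 x 111 x 33 mm high; origin under its centre
Not all that is in view belongs to the job. What is shaped like the bowl but pink or purple is not meant.

How it is judged:
By the outcome, as a careful person would: the job done as asked, in the order asked, and still so for the second after the job is handed in, with the robot touching nothing.
It also fails if it takes over 61 s, if anything falls off the work surface, if the arm or the gripper's body presses on something with over 40 N, if the wrist force passes 120 N, or if a joint passes its speed limit or range.

## Working session

There is one attempt and no reset: what is moved stays moved. The work goes in short steps, Python scripts to look and compute and a tool call to move; the robot and the scene stay as the last step left them, time stands still between calls to the robot, and variables do not carry over. Pictures are saved under pics/ and viewed, at most 10 in all, crops included, and the job is handed in when it is done.

Besides the shell and the picture viewer there is one more tool, called after "Emit:" as name(argument=value, ...) on one line, values as JSON. servo_tool: Moves the arm, as the interface text tells. Its arguments: {"type":"object","properties":{"commands":{"type":"array"},"gripper":{"type":"number"},"squeeze":{"type":"number"}},"required":["commands"]}

```bash
mkdir -p pics; ls; cat > h.py <<'E'
import numpy as np,cv2
from workcell import bot
def save(n):
    d=bot.get_image(n); np.savez('pics/%s.npz'%n,**d); return d
def load(n): return dict(np.load('pics/%s.npz'%n))
def cloud(d,E=None):
    h,w=d['z_map'].shape; f=h/2/np.tan(np.radians(float(d['fov_y']))/2)
    v,u=np.mgrid[:h,:w]; z=d['z_map']
    P=np.stack([(u-d['cx'])/f*z,(v-d['cy'])/f*z,z],-1)
    E=d['extrinsics'] if E is None else E
    return P@E[:3,:3].T+E[:3,3]
E
python3 - <<'E'
from h import *
for n in('top','side'):
    d=save(n); cv2.imwrite('pics/%s0.png'%n,d['img'][...,::-1]); print(n,d['fov_y'],d['extrinsics'].round(3).tolist())
s=bot.sense();print(s['time_s'],s['position'],s['eef_rot'],s['finger_gap'],bot.grip_point_offset)
E
```

```text
pics
top 50.57670066497968 [[-0.029, -0.998, 0.051, 0.488], [-0.999, 0.03, 0.021, 0.007], [-0.023, -0.05, -0.998, 1.257], [0.0, 0.0, 0.0, 1.0]]
side 52.064774302273804 [[0.833, -0.392, 0.391, 0.135], [-0.553, -0.576, 0.601, -0.592], [-0.01, -0.717, -0.697, 0.823], [0.0, 0.0, 0.0, 1.0]]
0.1 [0.13091961 0.55966019 0.23090306] [ 1.14649339e-01  9.93405908e-01 -4.78908154e-04 -4.72473580e-05] 0.08536015517058708 0.0187
```

View pics/top0.png

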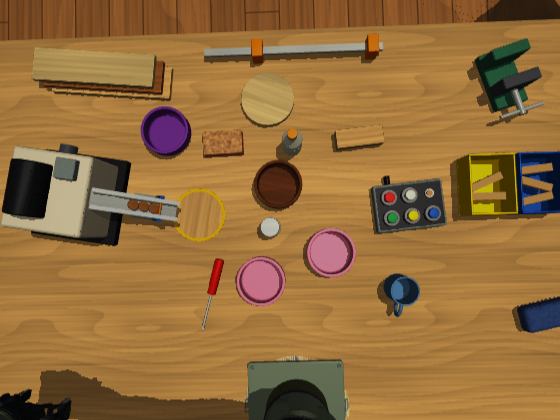

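View pics/side0.png

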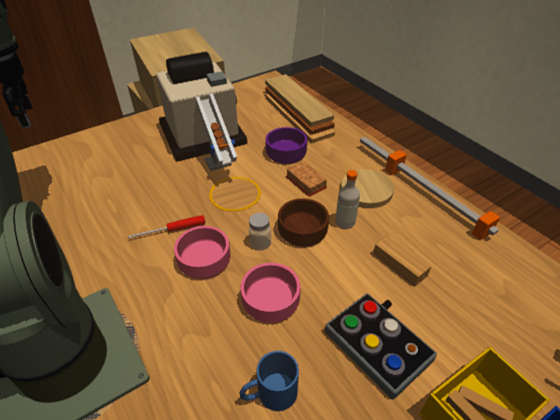

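The top view shows the dark wooden bowl at (278,185). The rejected look-alikes are purple (165,131) and pink (261,281) and (330,252). The yellow ring is at (199,214), the jar at (270,228) and the glue at (292,141). The keys are red (389,197), white (411,195), green (392,218), yellow (413,215) and blue (433,213), with the lamp at (429,192). Next I'll measure these and confirm in one crop.

```bash
cat >> h.py <<'E'
def ray(d,uv,z,E=None):
    h=d['img'].shape[0]; f=h/2/np.tan(np.radians(float(d['fov_y']))/2); E=d['extrinsics'] if E is None else E
    uv=np.atleast_2d(uv).astype(float)
    r=np.c_[(uv[:,0]-d['cx'])/f,(uv[:,1]-d['cy'])/f,np.ones(len(uv))]@E[:3,:3].T
    return E[:3,3]+r*((z-E[2,3])/r[:,2])[:,None]
def circ(p):
    A=np.c_[2*p[:,:2],np.ones(len(p))]; s=np.linalg.lstsq(A,(p[:,:2]**2).sum(1),rcond=None)[0]
    return s[0],s[1],np.sqrt(s[2]+s[0]**2+s[1]**2)
E
python3 - <<'E'
from h import *
d=load('top');P=cloud(d);hsv=cv2.cvtColor(d['img'],cv2.COLOR_RGB2HSV)
# bowl rim: points by height
def near(u,v,r):
    m=np.zeros(P.shape[:2],np.uint8);cv2.circle(m,(u,v),r,1,-1);return m>0
m=near(278,185,34)&(P[...,2]>.048)&(P[...,2]<.062)
q=P[m];print('bowl rim z',q[:,2].mean(),'n',len(q))
c=circ(q);print('ringfit',c)
vu=np.argwhere(m);print('hull',cv2.minEnclosingCircle(ray(d,vu[:,::-1],.055)[:,:2].astype(np.float32)))
# yellow ring
H,S,V=[hsv[...,i].astype(int) for i in range(3)]
m=near(199,214,34)&(H>20)&(H<32)&(S>190)&(V>140)&(P[...,2]<.01)
vu=np.argwhere(m);p=ray(d,vu[:,::-1],0);print('yring',len(p),circ(p),cv2.minEnclosingCircle(p[:,:2].astype(np.float32)))
# chute direction: highest pts
for n,u,v in(('jar',270,228),('glue',292,141)):
    m=near(u,v,16)&(P[...,2]>.03);q=P[m];print(n,q.mean(0).round(3),q[:,2].max(),q.min(0).round(3),q.max(0).round(3))
for n,u,v in(('red',389,197),('white',411,195),('green',392,218),('yellow',413,215),('blue',433,213)):
    m=near(u,v,10)&(P[...,2]>.05);q=P[m]
    cc=(q[:,:2].max(0)+q[:,:2].min(0))/2
    print(n,len(q),q.mean(0).round(4),cc.round(4),np.ptp(q,axis=0).round(3))
m=near(140,203,70)&(P[...,2]>.05)&(P[...,2]<.3)
for u,v in((178,212),(160,208),(140,205),(120,200),(165,200),(160,195)): print(u,v,P[v,u].round(3))
for n,u,v in (('screwd',215,275),('pinkL',261,281),('pinkR',330,252),('sand',222,143),('purple',165,131)): print(n,P[v,u].round(3))
a=cv2.resize(d['img'][110:250,80:460],None,fx=2.1,fy=2.1,interpolation=cv2.INTER_CUBIC);cv2.imwrite('pics/crop.png',a[...,::-1])
E
```

```text
bowl rim z 0.05494841794824568 n 438
ringfit (np.float64(0.6193253880521582), np.float64(0.03297573221427058), np.float64(0.06242270960019802))
hull ((0.6070125102996826, 0.03755669295787811), 0.08105774968862534)
yring 387 (np.float64(0.5455577468536796), np.float64(0.2612200541679366), np.float64(0.07086825613995)) ((0.545751690864563, 0.26128506660461426), 0.07536888867616653)
jar [0.504 0.054 0.107] 1.2566798067281244 [0.479 0.007 0.04 ] [0.531 0.084 1.257]
glue [ 0.72  -0.008  0.133] 1.2566798067281244 [ 0.488 -0.034  0.03 ] [0.757 0.018 1.257]
red 99 [ 0.5756 -0.2666  0.0563] [ 0.5763 -0.265 ] [0.035 0.033 0.014]
white 109 [ 0.5801 -0.3194  0.0668] [ 0.5441 -0.1681] [0.112 0.349 1.207]
green 102 [ 0.5197 -0.2654  0.0796] [ 0.5137 -0.1429] [0.051 0.299 1.207]
yellow 103 [ 0.5243 -0.3236  0.0674] [ 0.5143 -0.1697] [0.053 0.352 1.207]
blue 104 [ 0.5298 -0.3792  0.0677] [ 0.5189 -0.198 ] [0.062 0.409 1.207]
178 212 [0.554 0.319 0.003]
160 208 [0.56  0.336 0.12 ]
140 205 [0.568 0.383 0.134]
120 200 [0.582 0.431 0.144]
165 200 [0.58  0.323 0.121]
160 195 [0.592 0.332 0.132]
screwd [0.376 0.213 0.026]
pinkL [0.353 0.088 0.004]
pinkR [ 0.429 -0.107  0.008]
sand [0.741 0.185 0.034]
purple [0.788 0.352 0.003]
```

View pics/crop.png

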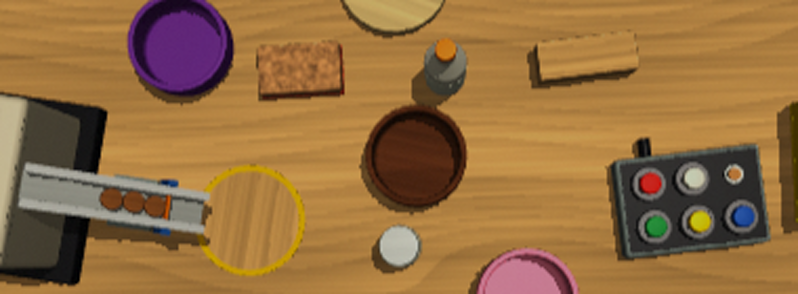

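The crop confirms that the dark brown bowl at crop (415,156) is the one meant, since it is brown and neither pink nor purple. The depth has outliers, so I'll refine with robust fits across both views.

```bash
cat > m.py <<'E'
from h import *
rng=np.random.default_rng(0)
def rcirc(p,R,tol=.003):
    best=0
    for _ in range(600):
        try: c=circ(p[rng.choice(len(p),3,False)])
        except Exception: continue
        if abs(c[2]-R)>.006: continue
        m=abs(np.hypot(p[:,0]-c[0],p[:,1]-c[1])-c[2])<tol
        if m.sum()>best: best=m.sum();bm=m
    return np.round(circ(p[bm]),4),best,len(p)
E
python3 - <<'E'
from m import *
keys={}
for n in('top','side'):
    d=load(n);P=cloud(d)
    # bowl rim: z-window, world window
    q=P[(abs(P[...,2]-.055)<.003)&(abs(P[...,0]-.612)<.09)&(abs(P[...,1]-.035)<.085)]
    print(n,'bowl',rcirc(q,.062,.005))
    q=P[(abs(P[...,2]-.0845)<.004)&(abs(P[...,0]-.51)<.05)&(abs(P[...,1]-.055)<.05)]
    print(n,'jar',q[:,:2].mean(0),len(q),np.ptp(q,axis=0))
    q=P[(P[...,2]>.06)&(P[...,2]<.18)&(abs(P[...,0]-.72)<.06)&(abs(P[...,1]+.0)<.06)]
    print(n,'glue',np.median(q,0),q.min(0),q.max(0))
    hsv=cv2.cvtColor(d['img'],cv2.COLOR_RGB2HSV).astype(int);H,S,V=np.moveaxis(hsv,-1,0)
    reg=(P[...,0]>.46)&(P[...,0]<.63)&(P[...,1]<-.22)&(P[...,1]>-.43)&(P[...,2]>.045)&(P[...,2]<.07)
    for k,m in dict(red=((H<6)|(H>174))&(S>150),green=(H>50)&(H<85)&(S>100),yellow=(H>22)&(H<34)&(S>150),blue=(H>105)&(H<125)&(S>130),white=(S<60)&(V>120)).items():
        c=(m&reg).astype(np.uint8);k2,l,st,ce=cv2.connectedComponentsWithStats(c)
        i=1+st[1:,4].argmax();vu=np.argwhere(l==i)
        q=P[l==i];qq=q[q[:,2]>np.percentile(q[:,2],40)]
        print(n,k,st[i,4],ce[i].round(1),ray(d,ce[i],.057)[0].round(4),'cloud',np.median(q,0).round(4))
    m=(H>20)&(H<32)&(S>190)&(V>120)&(abs(P[...,2])<.008)&(abs(P[...,0]-.546)<.09)&(abs(P[...,1]-.261)<.09)
    print(n,'ring',rcirc(ray(d,np.argwhere(m)[:,::-1],0),.072))
    # orange blanks / chute
    m=(P[...,2]>.085)&(P[...,2]<.19)&(P[...,1]>.3)&(P[...,1]<.5)&(abs(P[...,0]-.57)<.05)
    q=P[m];a=[]
    for y in np.arange(.31,.45,.02):
        t=q[abs(q[:,1]-y)<.008]
        if len(t)>5:a.append((round(y,2),t[:,0].min().round(3),t[:,0].max().round(3),np.median(t[:,2]).round(3)))
    print(a)
print(bot.get_image('wrist')['mount'].round(3))
E
```

```text
top bowl (array([0.6213, 0.0327, 0.0618]), np.int64(326), 333)
top jar [0.50515571 0.05700335] 240 [0.04775459 0.04540849 0.00774954]
top glue [ 0.72284786 -0.00695378  0.11638251] [ 0.66328621 -0.03346548  0.06009564] [0.75674331 0.03503192 0.17680854]
top red 81 [389.3 196.9] [ 0.5746 -0.267   0.057 ] cloud [ 0.5744 -0.2667  0.0571]
top green 83 [391.9 217.6] [ 0.5187 -0.2715  0.057 ] cloud [ 0.5179 -0.2715  0.0566]
top yellow 83 [412.7 215.2] [ 0.5236 -0.3273  0.057 ] cloud [ 0.5239 -0.3277  0.0566]
top blue 87 [433.3 212.6] [ 0.5287 -0.3825  0.057 ] cloud [ 0.5282 -0.3819  0.0572]
top white 91 [410.6 194. ] [ 0.5806 -0.3241  0.057 ] cloud [ 0.5806 -0.3251  0.0566]
top ring (array([0.5462, 0.2617, 0.0705]), np.int64(277), 389)
[(np.float64(0.31), np.float64(0.528), np.float64(0.58), np.float64(0.107)), (np.float64(0.33), np.float64(0.526), np.float64(0.593), np.float64(0.111)), (np.float64(0.35), np.float64(0.529), np.float64(0.596), np.float64(0.124)), (np.float64(0.37), np.float64(0.533), np.float64(0.592), np.float64(0.135)), (np.float64(0.39), np.float64(0.542), np.float64(0.5
[... 1046 characters left out ...]
p.float64(0.582), np.float64(0.106)), (np.float64(0.33), np.float64(0.525), np.float64(0.595), np.float64(0.114)), (np.float64(0.35), np.float64(0.527), np.float64(0.589), np.float64(0.123)), (np.float64(0.37), np.float64(0.53), np.float64(0.594), np.float64(0.135)), (np.float64(0.39), np.float64(0.542), np.float64(0.597), np.float64(0.145)), (np.float64(0.41), np.float64(0.546), np.float64(0.601), np.float64(0.161)), (np.float64(0.43), np.float64(0.549), np.float64(0.603), np.float64(0.153)), (np.float64(0.45), np.float64(0.553), np.float64(0.607), np.float64(0.165))]
[[-0.    -0.955 -0.298  0.076]
 [ 1.    -0.     0.    -0.   ]
 [-0.    -0.298  0.955 -0.142]
 [ 0.     0.     0.     1.   ]]
```

Emit:
servo_tool(commands=[{"delta_pos": [0.149,-0.184,-0.01],"spin": 0},{"delta_pos": [0.149,-0.184,-0.01],"spin": 0},{"delta_pos": [0.149,-0.184,-0.01],"spin": 0},{"delta_pos": [0.149,-0.184,-0.01],"spin": 0},{"delta_pos": [0.149,-0.184,-0.01],"spin": 0},{"delta_pos": [0.149,-0.184,-0.01],"spin": 0},{"delta_pos": [0.149,-0.184,-0.01],"spin": 0},{"delta_pos": [0.149,-0.184,-0.01],"spin": 0}], gripper=50, squeeze=40)

```text
time_s: 1.15
position: [0.3702, 0.2642, 0.2152]
eef_rot: [0.115, 0.993, -0.0, 0.0]
wrist_force: [1.5, 0.1, 0.1]
finger_gap: 0.0501
grip_force: 0.0
```

Emit:
servo_tool(commands=[{"delta_pos": [0.149,-0.184,-0.01],"spin": 0},{"delta_pos": [0.149,-0.184,-0.01],"spin": 0},{"delta_pos": [0.149,-0.184,-0.01],"spin": 0},{"delta_pos": [0.149,-0.184,-0.01],"spin": 0},{"delta_pos": [0.149,-0.184,-0.01],"spin": 0},{"delta_pos": [0.149,-0.184,-0.01],"spin": 0},{"delta_pos": [0.149,-0.184,-0.01],"spin": 0},{"delta_pos": [0.149,-0.184,-0.01],"spin": 0}])

```text
time_s: 2.15
position: [0.6085, -0.0303, 0.1991]
eef_rot: [0.115, 0.993, 0.0, -0.0]
wrist_force: [-0.2, 0.7, 0.0]
finger_gap: 0.0502
grip_force: 0.0
```

```bash
cat >> m.py <<'E'
from scipy.spatial.transform import Rotation
def wrist():
    s=bot.sense();d=bot.get_image('wrist')
    T=np.eye(4);T[:3,:3]=Rotation.from_quat(s['eef_rot']).as_matrix();T[:3,3]=s['position']
    return d,T@d['mount'],s
E
python3 - <<'E'
from m import *
d,E,s=wrist();P=cloud(d,E);cv2.imwrite('pics/w1.png',d['img'][...,::-1])
q=P[(abs(P[...,2]-.055)<.003)&(abs(P[...,0]-.62)<.08)&(abs(P[...,1]-.031)<.08)&(d['z_map']>0)]
print(rcirc(q,.062,.005),s['position'])
d=load('top');print(d['img'].shape)
E
```

```text
(array([0.6203, 0.0316, 0.0615]), np.int64(3042), 3042) [ 0.60851591 -0.0302951   0.19909124]
(420, 560, 3)
```

View pics/w1.png

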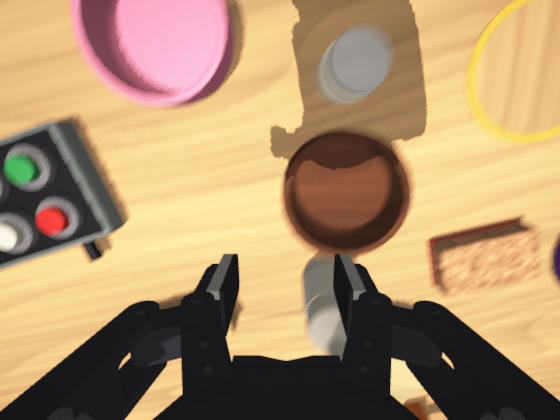

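The wrist view shows the bowl at (347,190) and fits a centre of (0.6203, 0.0316). That agrees with the other views to 2 mm. The TCP is over the wall, so I'll descend and grip.

Emit:
servo_tool(commands=[{"delta_pos": [0,0,-0.18],"spin": 0},{"delta_pos": [0,0,-0.18],"spin": 0},{"delta_pos": [0,0,-0.18],"spin": 0},{"delta_pos": [0,0,-0.15],"spin": 0},{"delta_pos": [0,0,-0.1],"spin": 0},{"delta_pos": [0,0,-0.06],"spin": 0},{"delta_pos": [0,0,-0.03],"spin": 0},{"delta_pos": [0,0,0],"spin": 0}])

```text
time_s: 3.2
position: [0.6078, -0.0289, 0.0234]
eef_rot: [0.115, 0.993, -0.0, 0.0]
wrist_force: [-0.1, 0.4, -0.0]
finger_gap: 0.05
grip_force: 0.0
```

Emit:
servo_tool(commands=[{"delta_pos": [0,0,0],"spin": 0},{"delta_pos": [0,0,0],"spin": 0},{"delta_pos": [0,0,0],"spin": 0},{"delta_pos": [0,0,0],"spin": 0},{"delta_pos": [0,0,0],"spin": 0},{"delta_pos": [0,0,0],"spin": 0},{"delta_pos": [0,0,0],"spin": 0},{"delta_pos": [0,0,0],"spin": 0}], gripper=0)

```text
time_s: 4.2
position: [0.6081, -0.0289, 0.0238]
eef_rot: [0.115, 0.993, -0.0, 0.0]
wrist_force: [-1.2, 0.7, 7.0]
finger_gap: 0.0075
grip_force: 39.9
```

Emit:
servo_tool(commands=[{"delta_pos": [0,0,0.02],"spin": 0},{"delta_pos": [0,0,0.05],"spin": 0},{"delta_pos": [0,0,0.08],"spin": 0},{"delta_pos": [0,0,0.1],"spin": 0},{"delta_pos": [0,0,0.1],"spin": 0},{"delta_pos": [0,0,0.1],"spin": 0},{"delta_pos": [0,0,0.05],"spin": 0},{"delta_pos": [0,0,0],"spin": 0}])

```text
time_s: 5.2
position: [0.608, -0.029, 0.124]
eef_rot: [0.115, 0.993, -0.0, 0.001]
wrist_force: [0.5, 0.2, -1.5]
finger_gap: 0.0075
grip_force: 38.9
```

```bash
cat >> m.py <<'E'
def bowlfit(x,y,zlo,zhi):
    d,E,s=wrist();P=cloud(d,E)
    near=(d['z_map']>0)&(abs(P[...,0]-x)<.085)&(abs(P[...,1]-y)<.085)
    # brown dark rim, top surface
    hsv=cv2.cvtColor(d['img'],cv2.COLOR_RGB2HSV).astype(int);br=(hsv[...,0]<16)&(hsv[...,1]>80)&(hsv[...,2]<160)
    q=P[near&br&(P[...,2]>zlo)&(P[...,2]<zhi)]
    z=np.percentile(q[:,2],90);t=q[abs(q[:,2]-z)<.006]
    A=np.c_[t[:,:2]-t[:,:2].mean(0),np.ones(len(t))];pl=np.linalg.lstsq(A,t[:,2],rcond=None)[0]
    t2=t[abs(A@pl-t[:,2])<.003]
    print('bowl',rcirc(t2,.062,.005),'tilt',pl.round(4),'tcp',s['position'].round(4),s['wrist_force'].round(1),s['finger_gap'])
    return d
E
python3 - <<'E'
from m import *
d=bowlfit(.62,.032,.11,.18);cv2.imwrite('pics/w2.png',d['img'][...,::-1])
E
```

```text
bowl (array([0.6179, 0.0296, 0.0607]), np.int64(11237), 11290) tilt [-0.0089 -0.0092  0.1538] tcp [ 0.608 -0.029  0.124] [ 0.5  0.2 -1.5] 0.007465900506636249
```

Emit:
servo_tool(commands=[{"delta_pos": [-0.03,0.05,0],"spin": 0},{"delta_pos": [-0.06,0.1,0],"spin": 0},{"delta_pos": [-0.08,0.135,0],"spin": 0},{"delta_pos": [-0.08,0.135,0],"spin": 0},{"delta_pos": [-0.08,0.135,0],"spin": 0},{"delta_pos": [-0.07,0.12,0],"spin": 0},{"delta_pos": [-0.048,0.083,0],"spin": 0},{"delta_pos": [0,0,0],"spin": 0}])

```text
time_s: 6.25
position: [0.517, 0.1244, 0.123]
eef_rot: [0.113, 0.994, 0.0, -0.001]
wrist_force: [-0.0, -0.3, -1.4]
finger_gap: 0.0071
grip_force: 39.0
```

```bash
python3 - <<'E'
from m import *
d=bowlfit(.529,.183,.11,.18);cv2.imwrite('pics/w3.png',d['img'][...,::-1])
d,E,s=wrist();P=cloud(d,E);hsv=cv2.cvtColor(d['img'],cv2.COLOR_RGB2HSV).astype(int);H,S,V=np.moveaxis(hsv,-1,0)
m=(H>20)&(H<32)&(S>170)&(V>120)&(abs(P[...,2])<.008)&(abs(P[...,0]-.546)<.09)&(abs(P[...,1]-.261)<.09)
print(m.sum());p=ray(d,np.argwhere(m)[:,::-1],0,E)
print('ring',rcirc(p,.072))
E
```

```text
bowl (array([0.5269, 0.1829, 0.0607]), np.int64(11236), 11276) tilt [-0.0102 -0.0084  0.1529] tcp [0.517  0.1244 0.123 ] [-0.  -0.3 -1.4] 0.0070735876167310014
13Traceback (most recent call last):
  File "<stdin>", line 6, in <module>
  File "m.py", line 11, in rcirc
    return np.round(circ(p[bm]),4),best,len(p)
                           ^^
UnboundLocalError: cannot access local variable 'bm' where it is not associated with a value
```

View pics/w3.png

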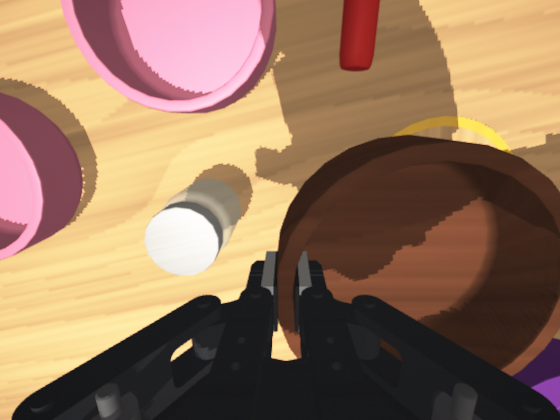

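The bowl is held level, and the ring is hidden behind it. I'll check the ring once more from the earlier wrist picture.

```bash
python3 - <<'E'
from m import *
d,_,s=wrist();M=d['mount']
T=np.eye(4);T[:3,:3]=Rotation.from_quat([0.11465,0.99341,0,0]).as_matrix();T[:3,3]=[.60851591,-.0302951,.19909124]
d['img']=cv2.imread('pics/w1.png')[...,::-1].copy()
hsv=cv2.cvtColor(d['img'],cv2.COLOR_RGB2HSV).astype(int);H,S,V=np.moveaxis(hsv,-1,0)
m=(H>22)&(H<32)&(S>170)&(V>120);m[:,:440]=0;m[160:]=0
p=ray(d,np.argwhere(m)[:,::-1],0,T@M);print(len(p),rcirc(p,.072))
E
```

```text
168 (array([0.5116, 0.234 , 0.0302]), np.int64(156), 168)
```

Emit:
servo_tool(commands=[{"delta_pos": [0,0,-0.06],"spin": 0},{"delta_pos": [0,0,-0.1],"spin": 0},{"delta_pos": [0,0,-0.1],"spin": 0},{"delta_pos": [0,0,-0.1],"spin": 0},{"delta_pos": [0,0,-0.06],"spin": 0},{"delta_pos": [0,0,-0.04],"spin": 0},{"delta_pos": [0,0,-0.015],"spin": 0},{"delta_pos": [0,0,0],"spin": 0}])

```text
time_s: 7.4
position: [0.5183, 0.1227, 0.0285]
eef_rot: [0.115, 0.993, 0.0, 0.0]
wrist_force: [0.2, -0.3, -1.2]
finger_gap: 0.0076
grip_force: 39.0
```

Emit:
servo_tool(commands=[{"delta_pos": [0.01,0.043,0],"spin": 0},{"delta_pos": [0.015,0.06,0],"spin": 0},{"delta_pos": [0.015,0.06,0],"spin": 0},{"delta_pos": [0.015,0.06,0],"spin": 0},{"delta_pos": [0.015,0.06,0],"spin": 0},{"delta_pos": [0.01,0.06,0],"spin": 0},{"delta_pos": [0.01,0.04,0],"spin": 0},{"delta_pos": [0,0,0],"spin": 0}])

```text
time_s: 8.4
position: [0.5361, 0.1997, 0.0282]
eef_rot: [0.114, 0.993, -0.0, -0.0]
wrist_force: [-0.0, -0.6, -1.4]
finger_gap: 0.0073
grip_force: 39.0
```

```bash
python3 - <<'E'
from m import *
bowlfit(.5455,.26,.03,.1)
for n in('top','side'):
    d=save(n);P=cloud(d)
    q=P[(abs(P[...,2]-.058)<.004)&(abs(P[...,0]-.5455)<.075)&(P[...,1]<.335)&(P[...,1]>.18)]
    hsv=cv2.cvtColor(d['img'],cv2.COLOR_RGB2HSV).astype(int);H,S,V=np.moveaxis(hsv,-1,0)
    print(n,'bowl',rcirc(q,.062,.005),np.median(q[:,2]))
    m=(H>20)&(H<32)&(S>190)&(V>100)&(abs(P[...,2])<.01)&(abs(P[...,0]-.546)<.09)&(abs(P[...,1]-.261)<.09)
    print(n,'ring',rcirc(ray(d,np.argwhere(m)[:,::-1],0),.072))
a=[cv2.resize(load(n)['img'][s],(395,395),interpolation=cv2.INTER_CUBIC) for n,s in(('top',np.s_[140:270,120:250]),('side',np.s_[100:230,150:280]))]
cv2.imwrite('pics/place.png',np.hstack(a)[...,::-1])
E
```

```text
bowl (array([0.546 , 0.2583, 0.0606]), np.int64(11192), 11209) tilt [-0.0098 -0.0088  0.0581] tcp [0.5361 0.1997 0.0282] [-0.  -0.6 -1.4] 0.007292764788390197Traceback (most recent call last):
  File "<stdin>", line 7, in <module>
  File "m.py", line 11, in rcirc
    return np.round(circ(p[bm]),4),best,len(p)
                           ^^
UnboundLocalError: cannot access local variable 'bm' where it is not associated with a value
```

Emit:
servo_tool(commands=[{"delta_pos": [0,0,-0.01],"spin": 0},{"delta_pos": [0,0,-0.006],"spin": 0},{"delta_pos": [0,0,-0.004],"spin": 0},{"delta_pos": [0,0,0],"spin": 0},{"delta_pos": [0,0,0],"spin": 0},{"delta_pos": [0,0,0],"spin": 0},{"delta_pos": [0,0,0],"spin": 0},{"delta_pos": [0,0,0],"spin": 0}])

```text
time_s: 9.5
position: [0.5362, 0.1993, 0.0243]
eef_rot: [0.115, 0.993, -0.0, -0.0]
wrist_force: [-0.6, 0.1, -1.0]
finger_gap: 0.007
grip_force: 39.0
```

Emit:
servo_tool(commands=[{"delta_pos": [0,0,0],"spin": 0},{"delta_pos": [0,0,0],"spin": 0},{"delta_pos": [0,0,0],"spin": 0},{"delta_pos": [0,0,0],"spin": 0},{"delta_pos": [0,0,0.05],"spin": 0},{"delta_pos": [0,0,0.15],"spin": 0},{"delta_pos": [0,0,0.25],"spin": 0},{"delta_pos": [0,0,0.25],"spin": 0}], gripper=40)

```text
time_s: 10.5
position: [0.5359, 0.1992, 0.1665]
eef_rot: [0.115, 0.993, 0.0, 0.0]
wrist_force: [-0.2, -0.2, -0.6]
finger_gap: 0.04
grip_force: 0.0
```

Emit:
servo_tool(commands=[{"delta_pos": [0,0,0.1],"spin": 0},{"delta_pos": [0,-0.2,0],"spin": 0},{"delta_pos": [0,-0.25,0],"spin": 0},{"delta_pos": [0,-0.25,0],"spin": 0},{"delta_pos": [0,-0.25,0],"spin": 0},{"delta_pos": [0,-0.25,0],"spin": 0},{"delta_pos": [0,-0.2,0],"spin": 0},{"delta_pos": [0,0,0],"spin": 0}])

```text
time_s: 11.5
position: [0.5358, -0.0839, 0.1849]
eef_rot: [0.117, 0.993, -0.001, 0.0]
wrist_force: [-0.2, 1.5, -0.1]
finger_gap: 0.04
grip_force: 0.0
```

```bash
python3 - <<'E'
from m import *
for n in('top','side'):
    d=save(n);P=cloud(d)
    q=P[(abs(P[...,2]-.055)<.003)&(abs(P[...,0]-.5455)<.075)&(P[...,1]<.335)&(P[...,1]>.18)]
    hsv=cv2.cvtColor(d['img'],cv2.COLOR_RGB2HSV).astype(int);H,S,V=np.moveaxis(hsv,-1,0)
    if len(q)>10: print(n,'bowl',rcirc(q,.062,.005),np.median(q[:,2]))
    m=(H>20)&(H<32)&(S>190)&(V>100)&(abs(P[...,2])<.01)&(abs(P[...,0]-.546)<.09)&(abs(P[...,1]-.261)<.09)
    print(m.sum())
    if m.sum()>20: print(n,'ring',rcirc(ray(d,np.argwhere(m)[:,::-1],0),.072))
a=[cv2.resize(load(n)['img'][s],(395,395),interpolation=cv2.INTER_CUBIC) for n,s in(('top',np.s_[140:270,120:250]),('side',np.s_[100:230,150:280]))]
cv2.imwrite('pics/place.png',np.hstack(a)[...,::-1])
E
```

```text
top bowl (array([0.5488, 0.259 , 0.0619]), np.int64(289), 289) 0.05497092846958718
239
top ring (array([0.5465, 0.2631, 0.0725]), np.int64(186), 239)
side bowl (array([0.5479, 0.2563, 0.0621]), np.int64(254), 275) 0.05445634829297685
113
side ring (array([0.5447, 0.2595, 0.0713]), np.int64(107), 113)
```

View pics/place.png

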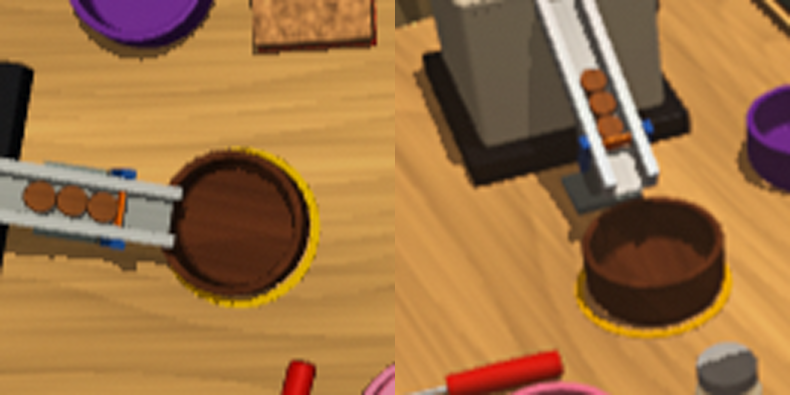

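The bowl stands on the ring under the lip. It is about 3–4 mm off centre in both views, which is at the level of the calibration. The three blanks wait behind the orange gate. Next I'll close the gripper and move over the green key.

Emit:
servo_tool(commands=[{"delta_pos": [-0.013,-0.14,-0.06],"spin": 0},{"delta_pos": [-0.013,-0.14,-0.06],"spin": 0},{"delta_pos": [-0.013,-0.14,-0.06],"spin": 0},{"delta_pos": [-0.013,-0.14,-0.06],"spin": 0},{"delta_pos": [-0.013,-0.14,-0.06],"spin": 0},{"delta_pos": [-0.013,-0.14,-0.06],"spin": 0},{"delta_pos": [-0.013,-0.12,-0.06],"spin": 0},{"delta_pos": [0,0,0],"spin": 0}], gripper=0)

```text
time_s: 12.6
position: [0.5177, -0.2731, 0.0997]
eef_rot: [0.115, 0.993, -0.0, -0.001]
wrist_force: [-0.7, 0.6, -1.0]
finger_gap: 0.0001
grip_force: 0.0
```

```bash
python3 - <<'E'
from m import *
d,E,s=wrist();P=cloud(d,E);cv2.imwrite('pics/w4.png',d['img'][...,::-1]);print(s['position'])
hsv=cv2.cvtColor(d['img'],cv2.COLOR_RGB2HSV).astype(int);H,S,V=np.moveaxis(hsv,-1,0)
reg=(P[...,0]>.46)&(P[...,0]<.64)&(P[...,1]<-.2)&(P[...,1]>-.44)&(abs(P[...,2]-.057)<.006)&(d['z_map']>0)
for k,m in dict(red=((H<6)|(H>174))&(S>150),green=(H>50)&(H<85)&(S>100),yellow=(H>22)&(H<34)&(S>150),blue=(H>105)&(H<125)&(S>130),white=(S<60)&(V>120)).items():
    n,l,st,ce=cv2.connectedComponentsWithStats((m&reg).astype(np.uint8))
    if n<2: print(k,'none');continue
    i=1+st[1:,4].argmax();q=P[l==i];print(k,st[i,4],(q.max(0)+q.min(0)).round(4)/2,np.ptp(q,axis=0).round(3))
E
```

```text
[ 0.51765395 -0.27306761  0.09970635]
red 52 [ 0.56915 -0.2573   0.05375] [0.011 0.005 0.005]
green 1094 [ 0.51765 -0.27245  0.05475] [0.025 0.026 0.007]
yellow 85 [ 0.5228  -0.3278   0.05505] [0.023 0.024 0.003]
blue 1089 [ 0.52845 -0.38375  0.0546 ] [0.027 0.027 0.007]
white 30 [ 0.51795 -0.2848   0.05435] [0.017 0.004 0.005]
```

View pics/w4.png

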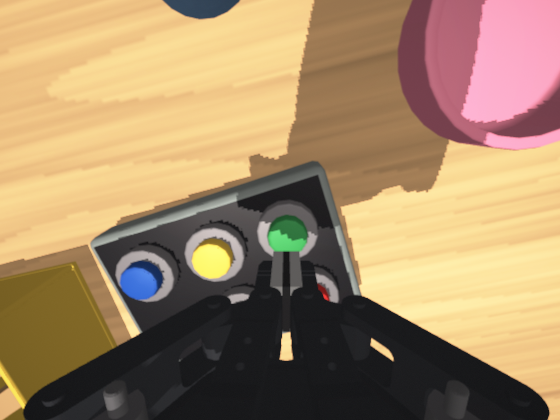

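The wrist view puts green at (287,232), yellow at (212,258) and blue at (143,280), and the tips are over green. Now I'll press green.

Emit:
servo_tool(commands=[{"delta_pos": [0,0,-0.1],"spin": 0},{"delta_pos": [0,0,-0.07],"spin": 0},{"delta_pos": [0,0,-0.03],"spin": 0},{"delta_pos": [0,0,-0.015],"spin": 0},{"delta_pos": [0,0,-0.015],"spin": 0},{"delta_pos": [0,0,-0.012],"spin": 0},{"delta_pos": [0,0,-0.01],"spin": 0},{"delta_pos": [0,0,0],"spin": 0}])

```text
time_s: 13.65
position: [0.5183, -0.2726, 0.0509]
eef_rot: [0.115, 0.993, -0.0, 0.0]
wrist_force: [-3.8, 5.0, 19.2]
finger_gap: -0.0
grip_force: 9.7
```

Green is at its bottom stop: TCP at 0.0509 with 19 N. I'll release it and shift over yellow.

Emit:
servo_tool(commands=[{"delta_pos": [0,0,0.03],"spin": 0},{"delta_pos": [0,0,0.07],"spin": 0},{"delta_pos": [0,0,0.05],"spin": 0},{"delta_pos": [0,0,0],"spin": 0},{"delta_pos": [0.01,-0.1,0],"spin": 0},{"delta_pos": [0.01,-0.1,0],"spin": 0},{"delta_pos": [0.005,-0.08,0],"spin": 0},{"delta_pos": [0,0,0],"spin": 0}])

```text
time_s: 14.65
position: [0.5225, -0.3296, 0.0794]
eef_rot: [0.115, 0.993, -0.0, -0.0]
wrist_force: [0.3, 1.3, 0.6]
finger_gap: 0.0001
grip_force: 0.0
```

```bash
python3 - <<'E'
from m import *
d=save('side');P=cloud(d);hsv=cv2.cvtColor(d['img'],cv2.COLOR_RGB2HSV).astype(int);H,S,V=np.moveaxis(hsv,-1,0)
m=(H>50)&(H<85)&(S>100)&(abs(P[...,0]-.517)<.03)&(abs(P[...,1]+.274)<.03)
print(m.sum(),np.median(P[m],0).round(4))
d,E,s=wrist();P=cloud(d,E);print(s['position'],s['wrist_force'])
hsv=cv2.cvtColor(d['img'],cv2.COLOR_RGB2HSV).astype(int);H,S,V=np.moveaxis(hsv,-1,0)
m=(H>50)&(H<85)&(S>100)&(abs(P[...,0]-.517)<.03)&(abs(P[...,1]+.274)<.03);print('wrist green z',np.median(P[m],0).round(4))
E
```

```text
139 [ 0.5159 -0.2771  0.0564]
[ 0.52271873 -0.32845677  0.07947234] [1.06018558 0.50691848 0.71987645]
wrist green z [ 0.5168 -0.2737  0.0563]
```

Green is back out at 0.0564. Now I'll press yellow and hold it.

Emit:
servo_tool(commands=[{"delta_pos": [0,0,-0.07],"spin": 0},{"delta_pos": [0,0,-0.028],"spin": 0},{"delta_pos": [0,0,-0.015],"spin": 0},{"delta_pos": [0,0,-0.015],"spin": 0},{"delta_pos": [0,0,-0.014],"spin": 0},{"delta_pos": [0,0,-0.01],"spin": 0},{"delta_pos": [0,0,0],"spin": 0},{"delta_pos": [0,0,0],"spin": 0}])

```text
time_s: 15.75
position: [0.5231, -0.3287, 0.0508]
eef_rot: [0.115, 0.993, -0.0, 0.0]
wrist_force: [-7.2, 6.2, 26.3]
finger_gap: 0.0001
grip_force: 13.4
```

Emit:
servo_tool(commands=[{"delta_pos": [0,0,0],"spin": 0},{"delta_pos": [0,0,0],"spin": 0},{"delta_pos": [0,0,0],"spin": 0},{"delta_pos": [0,0,0],"spin": 0},{"delta_pos": [0,0,0],"spin": 0},{"delta_pos": [0,0,0],"spin": 0},{"delta_pos": [0,0,0],"spin": 0},{"delta_pos": [0,0,0],"spin": 0}])

```text
time_s: 16.75
position: [0.5231, -0.3287, 0.0508]
eef_rot: [0.115, 0.993, -0.0, 0.0]
wrist_force: [-8.2, 5.8, 26.8]
finger_gap: -0.0002
grip_force: 13.4
```

```bash
python3 - <<'E'
from m import *
a=[]
for n,s in(('top',np.s_[140:270,120:250]),('side',np.s_[100:230,150:280])):
    a.append(cv2.resize(save(n)['img'][s],(395,395),interpolation=cv2.INTER_CUBIC))
cv2.imwrite('pics/feed.png',np.hstack(a)[...,::-1])
E
```

```text
(no output)
```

View pics/feed.png

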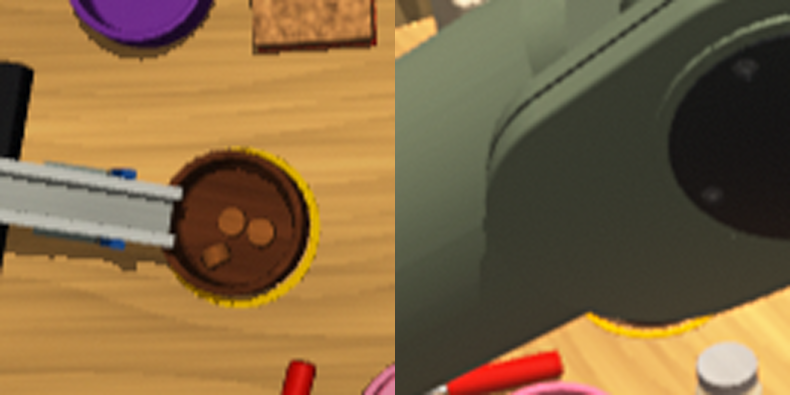

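All three blanks are in the bowl: the top view shows them at (232,221), (261,232) and (215,256), and the chute is empty. I'll release yellow and go over red.

Emit:
servo_tool(commands=[{"delta_pos": [0,0,0.03],"spin": 0},{"delta_pos": [0,0,0.07],"spin": 0},{"delta_pos": [0,0,0.05],"spin": 0},{"delta_pos": [0,0,0],"spin": 0},{"delta_pos": [0.08,0.1,0],"spin": 0},{"delta_pos": [0.09,0.1,0],"spin": 0},{"delta_pos": [0.082,0.1,0],"spin": 0},{"delta_pos": [0,0,0],"spin": 0}])

```text
time_s: 17.85
position: [0.5743, -0.2667, 0.0791]
eef_rot: [0.113, 0.994, 0.0, 0.0]
wrist_force: [0.4, -0.3, -0.5]
finger_gap: -0.0001
grip_force: 0.0
```

```bash
python3 - <<'E'
from m import *
d,E,s=wrist();P=cloud(d,E);print(s['position'],s['wrist_force'])
hsv=cv2.cvtColor(d['img'],cv2.COLOR_RGB2HSV).astype(int);H,S,V=np.moveaxis(hsv,-1,0)
for k,m in dict(yellow=(H>22)&(H<34)&(S>150),red=((H<6)|(H>174))&(S>150),green=(H>50)&(H<85)&(S>100)).items():
    m&=(abs(P[...,0]-.55)<.06)&(abs(P[...,1]+.3)<.055)&(P[...,2]>.045);q=P[m]
    if len(q): print(k,len(q),np.median(q,0).round(4),((q.max(0)+q.min(0))/2).round(4))
E
```

```text
[ 0.57434592 -0.26674945  0.07905861] [ 0.43564013 -0.33895204 -0.51337627]
yellow 239 [ 0.5203 -0.3308  0.056 ] [ 0.5181 -0.2956  0.1367]
red 1075 [ 0.5687 -0.2671  0.0561] [ 0.5415 -0.2656  0.1334]
green 1811 [ 0.518  -0.2727  0.0563] [ 0.5159 -0.268   0.1336]
```

Emit:
servo_tool(commands=[{"delta_pos": [0,0,-0.07],"spin": 0},{"delta_pos": [0,0,-0.028],"spin": 0},{"delta_pos": [0,0,-0.015],"spin": 0},{"delta_pos": [0,0,-0.015],"spin": 0},{"delta_pos": [0,0,-0.014],"spin": 0},{"delta_pos": [0,0,-0.008],"spin": 0},{"delta_pos": [0,0,0],"spin": 0},{"delta_pos": [0,0,0],"spin": 0}])

```text
time_s: 18.9
position: [0.5732, -0.2691, 0.0507]
eef_rot: [0.115, 0.993, -0.0, 0.0]
wrist_force: [-8.8, 2.2, 24.8]
finger_gap: -0.0
grip_force: 12.4
```

Emit:
servo_tool(commands=[{"delta_pos": [0,0,0.03],"spin": 0},{"delta_pos": [0,0,0.07],"spin": 0},{"delta_pos": [0,0,0.15],"spin": 0},{"delta_pos": [0,0,0.2],"spin": 0},{"delta_pos": [0,0,0.2],"spin": 0},{"delta_pos": [0,0,0.1],"spin": 0},{"delta_pos": [0,0,0],"spin": 0},{"delta_pos": [0,0,0],"spin": 0}])

```text
time_s: 19.9
position: [0.5732, -0.2686, 0.199]
eef_rot: [0.115, 0.993, 0.0, -0.0]
wrist_force: [0.2, -0.3, 0.3]
finger_gap: -0.0002
grip_force: 0.0
```

```bash
python3 - <<'E'
from m import *
d,E,s=wrist();P=cloud(d,E)
t=save('top')
hsv=cv2.cvtColor(d['img'],cv2.COLOR_RGB2HSV).astype(int);H,S,V=np.moveaxis(hsv,-1,0)
for k,m in dict(yellow=(H>22)&(H<34)&(S>150),red=((H<6)|(H>174))&(S>150),green=(H>50)&(H<85)&(S>100)).items():
    m&=(abs(P[...,0]-.55)<.06)&(abs(P[...,1]+.3)<.055)&(P[...,2]>.045);q=P[m]
    if len(q): print(k,len(q),np.median(q,0).round(4))
a=np.hstack([cv2.resize(d['img'],(400,300)),cv2.resize(t['img'],(400,300),interpolation=cv2.INTER_AREA)]);cv2.imwrite('pics/end.png',a[...,::-1])
E
```

```text
yellow 49 [ 0.5161 -0.3209  0.0555]
red 566 [ 0.5734 -0.2675  0.0564]
green 633 [ 0.5185 -0.2723  0.0564]
```

View pics/end.png

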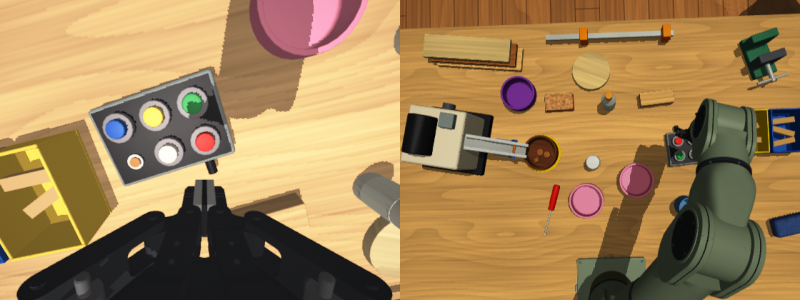

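The keys I pressed are all back out, with red at (204,143) and green at (192,102). The blanks are in the bowl at (542,153), and the other things stand where they were. I'll hand it in.

```bash
python3 -c "
from workcell import bot
print(bot.job_done())"
```

```text
the job is handed in; nothing more can be done
None
```

The job is handed in at about 20 s of the 61 s limit: the bowl stands on the ring, measured about 4 mm off centre, green, yellow and red were each pressed fully in that order, and all three blanks are in the bowl.

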